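Open the four-place cuvette holder

TASK

Open the wide, four-place cuvette holder ready for loading: press its front release tab down with a fingertip so that the lid springs up, let the tab go again, then push the lid over backwards until it lies fully open against its stop. Leave the narrow holder shut, and do not pick up or shift either holder or anything else on the bench.

Things in the scene. Friction and masses are not known exactly. Their poses are not given: they have to be found in the camera images.
- wide_holder: the wide cuvette holder: a low box with a row of four square wells under its lid, 98 mm deep (x), 140 mm wide (y), 48 mm tall with the lid shut, 2.5 kg, on rubber feet, loose on the bench. Origin at the centre of its underside; its x points from its front (release tab side, towards the robot) to its rear (lid hinge side), z up
- wide_holder_tab_pad (a point): where to press the wide holder's release tab: middle of the top of its ribbed black paddle, 28 mm above the bench; the paddle is 36 mm wide, runs 12 mm farther to the front and 24 mm back to its pivot, 4 mm thick, with free air under it; pressed downwards. Behind it a 14 mm wide hook stands up to 52 mm above the bench, over the lid's front edge. Site axes as the holder's at rest
- wide_holder_lid_edge (a point): middle of the lid's front edge, on the lid's mid-thickness; the lid is a plain flat plate 140 mm wide and 7 mm thick whose front edge is 96 mm from the hinge axis. Moves with the lid; 44.5 mm above the bench when shut, 110 mm at the sprung-up angle 0.75
- wide_holder_lid_hinge (a point): on the lid's hinge axis, middle of its width, 45 mm above the bench, 46 mm behind the holder's origin (+x of the holder); the axis runs along the holder's y; fixed to the lid, so it turns with it
- wide_holder_lid (a joint): opening angle of the wide holder's lid about its rear hinge (rad): 0 shut; held shut by the hook of the tab; once unhooked a spring lifts it in about half a second to 0.75, where the spring's travel ends; from there it turns freely (slow, damped, about 0.03 N m of weight; falls back to 0.75 if let go before upright, past 1.57 it sinks slowly back by itself) to its stop at 1.9
- wide_holder_tab (a joint): rocking angle of the wide holder's release tab (rad): 0 at rest, stop at 0.35; its hook is clear of the lid from about 0.15 on; pressed at the pad it takes 2.5 N to start and about 5.5 N at the stop (7 to 8 mm down); springs back to 0
- narrow_holder: the narrow cuvette holder: a low box with one square well under its lid, 98 mm deep (x), 70 mm wide (y), 48 mm tall with the lid shut, 2.5 kg, on rubber feet, loose on the bench. Origin at the centre of its underside; its x points from its front (release tab side, towards the robot) to its rear (lid hinge side), z up. Same design, tab and lid as the wide one, but half as wide
- narrow_holder_lid (a joint): opening angle of the narrow holder's lid (rad), same mechanism: 0 shut
- pipette: a long slim hand pipette, 42x254x31 mm, lying between the two holders, pointing roughly along x; origin at the centre of its underside; not part of the job
- marker: a marker pen, 15x129x15 mm, lying near the front edge of the bench; origin at the centre of its underside; not part of the job
- tweezers: thin tweezers, 14x115x8 mm, lying near the front edge of the bench; origin at the centre of their underside; not part of the job
- microtube: a tiny capped tube, 13x41x13 mm, lying near the front edge of the bench; origin at the centre of its underside; not part of the job
- cuvette_box: a closed flat box, 70x103x48 mm, behind the holders; origin at the centre of its underside; not part of the job
Not all that is in view belongs to the job. What is shaped like the narrow_holder but pink is not meant.

How it is judged:
By the outcome, as a careful person would: the job done as asked, in the order asked, and still so for the second after the job is handed in, with the robot touching nothing.
It also fails if it takes over 45 s, if anything falls off the work surface, if the arm or the gripper's body presses on something with over 40 N, if the wrist force passes 120 N, or if a joint passes its speed limit or range.

ROBOT

A 6-joint arm with a two-finger parallel gripper is mounted at the origin on a cart in front of the work surface, level with it; the furniture and walls round the work are solid. World frame = base frame: x ahead of the robot, y to its left, z up, the work surface at z = 0. Lengths are in m, angles in degrees, forces in N, time in s.
With the tool pointing down it reaches from about 0.25 to 0.725 m from the base axis. Payload 9.7 kg.
Tool frame: the origin (TCP) lies midway between the tips of the shut fingers; the grasp point (between the pads) lies 19 mm behind it; z points along the fingers, x is the direction in which the jaws open and shut, and the axes are right-handed (so a half turn about z gives the same grasp; the last joint's range is limited). The gripper opens to 85 mm and grips with 20 to 120 N. Pads are 22 mm wide; open, the fingers measure 114 mm over their backs; the gripper's body (76 mm by 85 mm) begins 54 mm behind the grasp point. The pads swing forward as they close: fully open they stand 13 mm farther back than shut.
Start: joints at [73.167, 4.979, 10.078, 95.1, 0, 90], TCP at [0.159, 0.526, 0.231] pointing down, gripper open.
Joint ranges: [-179.16, 179.16], [-48.56, 103.87], [-65.8, 70.77], [-126.05, 130.52], [-82.76, 87.17], [-180, 180]. Speed limits (degrees/s): [127.2, 127.2, 147.25, 180, 180, 180].

INTERFACE

Orientations are given as [roll, pitch, yaw] about the fixed x, y, z axes, in that order (R = Rz(yaw) Ry(pitch) Rx(roll)).
In Python, from workcell import bot, optics gives the robot as it stands.
- The arm moves only by the shell command python3 -m creep 'ROWS' [FORCE]. ROWS is JSON, a list of rows, each a list of 7 numbers: the shift along the tool's x, y, z in m, then the turn, a rotation vector about the tool's x, y, z in rad, then the opening, from 0 (shut) to 1 (fully open). A call has 1 to 8 rows; each row is the pose to reach, as a shift and turn from the pose commanded when the call began, along the tool's axes at that moment; what a row does not reach only later rows make up. A row lasts 1/10 s, in which the tool goes at most 50 mm and 8.59 degrees, less where a joint would pass 70% of its speed; a pose out of reach is approached as far as the arm can. A call with a gripper value outside its range is refused whole. The fingers move at their own pace and stop on an object; FORCE is the grip in N (left out, the last holds). Time passes only in rows, so rows that repeat a pose let the fingers close. It gives the time, the measured TCP pose, the force and the opening at its end, in the units of the state.
- bot.get_obs(): the state, without advancing time (a new reading comes with each control period).
- optics.camera(name): name is "scene" or "top" or "wrist"; returns the picture (384x512x3 uint8, red, green, blue); there is no depth.
- optics.camera_params(name): a dict with "camera_matrix" (3x3 intrinsics, pixels), "R" (3x3) and "t" (3): a world point X has camera coordinates R X + t; the wrist camera has in their place "mount" (4x4, takes a point from camera to tool coordinates, whose origin is the TCP and whose axes are the tool frame's). Camera axes: x right, y down, z forward; pixel columns grow to the right and rows downward; lengths in m; the calibration is good to about 2 mm. A picture is of the moment at which its call begins: read the wrist's pose just before it. camera_params takes no time and is no camera call.
- bot.job_done(): hands the job in, once; it reports no verdict.
The state is a dict: "time": time; "q": joint angles; "qd": joint speeds; "joint_efforts": joint torques, N m; "ee_pos": TCP position; "tcp_rot": TCP orientation; "wrist_force": force on the tool from outside, world axes, zero at the start; "torque": the same for the moment, N m; "opening": finger opening in m.
Only numpy, scipy, OpenCV 4.12 (cv2) and the standard library are available. Lean on these libraries where they do the work, as an engineer would, in place of code of your own. Each camera call takes 0.05 s, during which the arm holds its last target.

## Working session

There is one attempt and no reset: what is moved stays moved. The work goes in short steps, Python scripts to look and compute and a shell command to move; the robot and the scene stay as the last step left them, time stands still between calls to the robot, and variables do not carry over. Pictures are saved under pics/ and viewed, and the job is handed in when it is done.

```bash
mkdir -p pics; ls; python3 - <<'E'
from workcell import bot, optics
import cv2
o=bot.get_obs(); print(o)
for n in("scene","top"):
    cv2.imwrite(f"pics/{n}0.png",optics.camera(n)[:,:,::-1]); p=optics.camera_params(n); print(n,p)
print(optics.camera_params("wrist"))
E
```

```text
pics
{'time': 0.0, 'q': array([7.31668181e+01, 5.01023305e+00, 1.00342123e+01, 9.50973631e+01,
       2.09677254e-03, 9.00014605e+01]), 'qd': array([-0.09054973, -0.06343489, -0.00971966, -0.07546953, -0.0952772 ,
       -0.08570789]), 'joint_efforts': array([ 1.12700134e-03, -5.20387781e+01,  4.64807045e+01,  1.62716018e-02,
        1.62190236e-04,  3.26765708e-06]), 'ee_pos': array([0.1592    , 0.52623032, 0.2305892 ]), 'tcp_rot': array([-1.79997905e+02,  7.33838314e-02,  7.31653576e+01]), 'wrist_force': array([-0.17165448,  0.5300634 ,  0.20162093]), 'torque': array([-0.02527904, -0.03210349,  0.01267658]), 'opening': 0.08525400148585627}
scene {'camera_matrix': array([[379.571035  ,   0.        , 254.29600102],
       [  0.        , 379.571035  , 191.02023922],
       [  0.        ,   0.        ,   1.        ]]), 'R': array([[-0.43295972, -0.90131382,  0.01338959],
       [-0.37366913,  0.16594039, -0.91259803],
       [ 0.82031534, -0.40012146, -0.40863865]]), 't': array([0.21615004, 0.29147578, 0.45801356])}
top {'camera_matrix': array([[412.45433835,   0.        , 262.86278982],
       [  0.        , 412.45433835, 191.90811451],
       [  0.        ,   0.        ,   1.        ]]), 'R': array([[ 0.0061211 , -0.99997901, -0.00212429],
       [-0.98237968, -0.00561652, -0.18681173],
       [ 0.18679588,  0.00323035, -0.98239344]]), 't': array([-0.04243173,  0.57547403,  1.135163  ])}
{'camera_matrix': array([[271.97528825,   0.        , 258.87671281],
       [  0.        , 271.97528825, 185.37816142],
       [  0.        ,   0.        ,   1.        ]]), 'mount': array([[ 9.99999154e-01, -5.49125464e-04, -1.17882221e-03,
         1.64690933e-04],
       [ 8.65908771e-04,  9.57467177e-01,  2.88540909e-01,
        -7.30483796e-02],
       [ 9.70238412e-04, -2.88541685e-01,  9.57466842e-01,
        -1.43140809e-01],
       [ 0.00000000e+00,  0.00000000e+00,  0.00000000e+00,
         1.00000000e+00]])}
```

View pics/scene0.png

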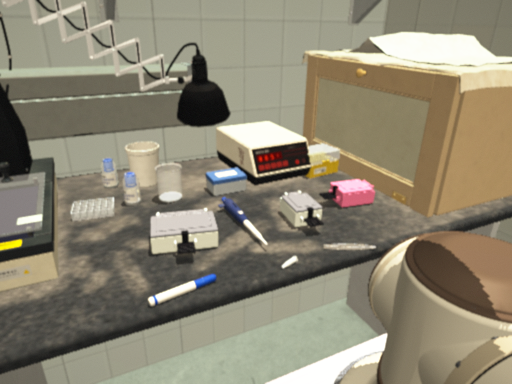

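View pics/top0.png

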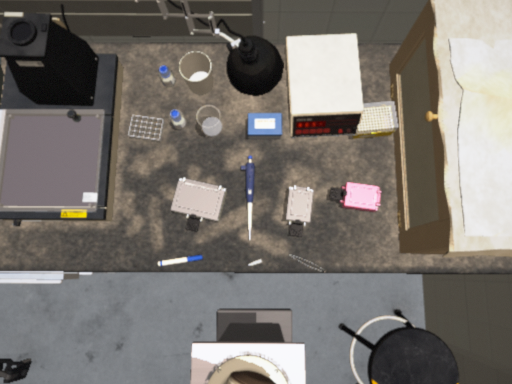

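The scene view shows the wide holder at about (184,232) with its tab at (186,245). In the top view it is at (198,200) with the tab at (193,224). The narrow holder is at (299,205) and the pipette at (250,195). Next I'll zoom in on the holder and measure it.

```bash
python3 - <<'E'
import cv2
t=cv2.imread("pics/top0.png"); s=cv2.imread("pics/scene0.png")
a=cv2.resize(t[165:245,155:265],None,fx=7,fy=7,interpolation=cv2.INTER_CUBIC)
b=cv2.resize(s[195:275,135:245],None,fx=7,fy=7,interpolation=cv2.INTER_CUBIC)
cv2.imwrite("pics/topz.png",a);cv2.imwrite("pics/scez.png",b)
E
```

```text
(no output)
```

View pics/topz.png

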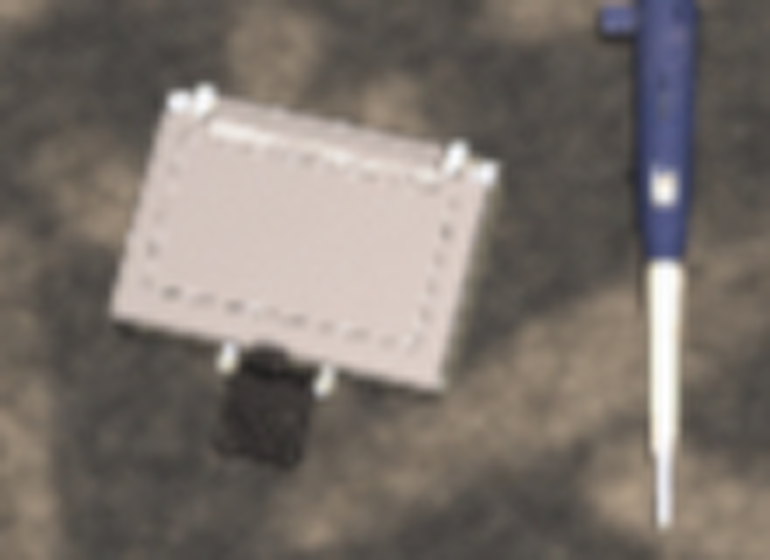

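View pics/scez.png

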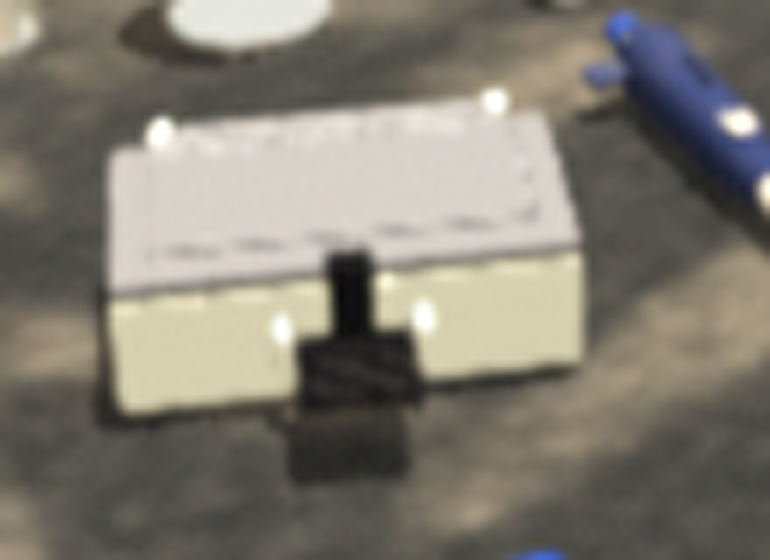

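```bash
cat > h.py <<'E'
import numpy as np
from workcell import optics
def ray(n,uv):
    p=optics.camera_params(n);R=np.array(p["R"]);t=np.array(p["t"]);K=np.array(p["camera_matrix"])
    d=R.T@np.linalg.inv(K)@np.array([uv[0],uv[1],1.]);return -R.T@t,d
def onz(n,uv,z):
    c,d=ray(n,uv);return c+d*(z-c[2])/d[2]
def proj(n,X):
    p=optics.camera_params(n);x=np.array(p["R"])@np.array(X)+p["t"];x=np.array(p["camera_matrix"])@x;return x[:2]/x[2]
def two(u1,u2):
    c1,d1=ray("top",u1);c2,d2=ray("scene",u2)
    s=np.linalg.lstsq(np.array([d1,-d2]).T,c2-c1,rcond=None)[0]
    return (c1+s[0]*d1+c2+s[1]*d2)/2, np.linalg.norm(c1+s[0]*d1-c2-s[1]*d2)
E
python3 - <<'E'
from h import *
np.set_printoptions(precision=4,suppress=True)
T=lambda x,y:((x+.5)/7-.5+155,(y+.5)/7-.5+165)
S=lambda x,y:((x+.5)/7-.5+135,(y+.5)/7-.5+195)
FL,FR=onz("top",T(112,315),.048),onz("top",T(441,386),.048)
RL,RR=onz("top",T(172,98),.048),onz("top",T(495,168),.048)
print(FL,FR,RL,RR,np.linalg.norm(FL-FR),np.linalg.norm(RL-FL))
print("scene",onz("scene",S(110,290),.048),onz("scene",S(582,245),.048))
print("two",two(T(112,315),S(110,290)),two(T(441,386),S(582,245)))
d=FL-FR; print("yaw",np.degrees(np.arctan2(-d[0],d[1])))
p1,p2=onz("top",T(213,455),.028),onz("top",T(298,468),.028)
print("paddle front",p1,p2,np.linalg.norm(p1-p2),"mid",(p1+p2)/2)
print("paddle scene",onz("scene",S(300,403),.024),onz("scene",S(422,399),.024))
print("pad scene back",onz("scene",S(303,340),.028),onz("scene",S(412,334),.028))
E
```

```text
[0.5236 0.2262 0.048 ] [0.4951 0.0902 0.048 ] [0.6151 0.2055 0.048 ] [0.5861 0.0702 0.048 ] 0.1389807844114777 0.0937600773767869
scene [0.5183 0.2265 0.048 ] [0.4863 0.0925 0.048 ]
two (array([0.5239, 0.2263, 0.045 ]), np.float64(0.001190972557989802)) (array([0.4954, 0.09  , 0.0428]), np.float64(0.0015559435271692763))
yaw -11.8454562804352
paddle front [0.4683 0.1861 0.028 ] [0.4631 0.1507 0.028 ] 0.03578320540272084 mid [0.4657 0.1684 0.028 ]
paddle scene [0.4741 0.184  0.024 ] [0.4616 0.1516 0.024 ]
pad scene back [0.5005 0.1756 0.028 ] [0.4904 0.1453 0.028 ]
```

```bash
cat >> h.py <<'E'
from scipy.spatial.transform import Rotation as Ro
YAW=-11.9
O=np.array([.558,.148,0.])
def H(): return Ro.from_euler('z',YAW,degrees=True).as_matrix()
def goal(hx,hy,z,tilt):   # tilt deg: body leans to holder front
    h=H();P=O+h@np.array([hx,hy,z])
    a=np.radians(tilt);zt=h@np.array([np.sin(a),0,-np.cos(a)]);xt=h[:,1]
    return P,np.array([xt,np.cross(zt,xt),zt]).T
def rel(hx,hy,z,tilt):
    from workcell import bot
    o=bot.get_obs();R=Ro.from_euler('xyz',o["tcp_rot"],degrees=True).as_matrix()
    P,G=goal(hx,hy,z,tilt)
    print("shift",np.round(R.T@(P-o["ee_pos"]),4),"rotvec",np.round(Ro.from_matrix(R.T@G).as_rotvec(),4))
def where():
    from workcell import bot
    o=bot.get_obs();R=Ro.from_euler('xyz',o["tcp_rot"],degrees=True).as_matrix()
    print("t",o["time"],"hold",np.round(H().T@(o["ee_pos"]-O),4),"tilt",np.round(np.degrees(np.arcsin((H().T@R)[0,2])),2),"F",np.round(o["wrist_force"],2),"open",o["opening"],"q",np.round(o["q"],1))
E
python3 -c "
from h import *
where();rel(-.08,0,.09,12)"
```

```text
t 0.1 hold [-0.4682  0.2879  0.2307] tilt -0.01 F [-0.54 -0.36  0.48] open 0.08509637862570045 q [73.2  5.  10.  95.1  0.  90. ]
shift [-0.2533  0.4115  0.141 ] rotvec [-0.2094  0.0102 -0.0857]
```

```bash
python3 -m creep '[[-0.03,0.02,0,0,0,0,0],[-0.06,0.05,0,0,0,-0.01,0],[-0.09,0.085,0,-0.03,0,-0.02,0],[-0.12,0.12,0.01,-0.06,0,-0.03,0],[-0.145,0.155,0.02,-0.09,0,-0.04,0],[-0.17,0.19,0.03,-0.12,0.005,-0.05,0],[-0.195,0.23,0.04,-0.15,0.01,-0.06,0],[-0.215,0.27,0.05,-0.18,0.01,-0.07,0]]' && python3 -c "
from h import *
where();rel(-.09,0,.10,12)"
```

```text
time: 0.9
ee_pos: [0.356, 0.2407, 0.1809]
tcp_rot: [169.6, -0.2, 77.3]
wrist_force: [1.2, 0.6, 0.7]
opening: 0.0001
t 0.9 hold [-0.2167  0.049   0.1809] tilt 10.41 F [1.21 0.57 0.68] open 0.000123984280296155 q [ 39.4 -19.3 -18.   84.7  -8.1  51.7]
shift [-0.0475  0.1108  0.1024] rotvec [-0.0278 -0.0006 -0.0152]
```

```bash
python3 -m creep '[[-0.015,0.03,0.02,0,0,0,0],[-0.03,0.06,0.04,-0.01,0,-0.01,0],[-0.047,0.09,0.07,-0.02,0,-0.015,0],[-0.0475,0.11,0.1,-0.028,0,-0.015,0],[-0.0475,0.11,0.1,-0.028,0,-0.015,0]]' && python3 - <<'E'
from h import *
import cv2
where()
cv2.imwrite("pics/w1.png",optics.camera("wrist")[:,:,::-1])
cv2.imwrite("pics/s1.png",cv2.resize(optics.camera("scene")[:,:,::-1][110:290,80:320],None,fx=3,fy=3))
E
```

```text
time: 1.4
ee_pos: [0.4679, 0.1664, 0.0983]
tcp_rot: [168.3, 0.1, 77.9]
wrist_force: [-0.9, -0.5, -0.2]
opening: -0.0002
t 1.4 hold [-0.0919 -0.0006  0.0983] tilt 11.7 F [-0.92 -0.47 -0.19] open -0.00016678522512985012 q [ 23.5 -12.7 -22.2  71.   -6.9  35.1]
```

View pics/w1.png

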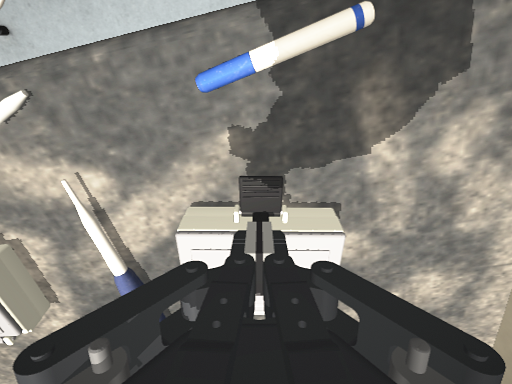

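View pics/s1.png

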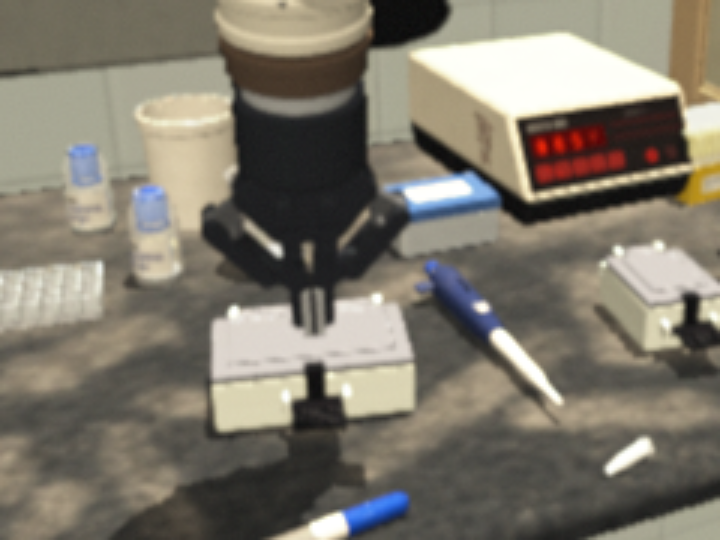

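```bash
python3 - <<'E'
from h import *
from workcell import bot
p=optics.camera_params("wrist");o=bot.get_obs();M=np.array(p["mount"]);K=np.array(p["camera_matrix"])
R=Ro.from_euler('xyz',o["tcp_rot"],degrees=True).as_matrix()
def w(uv,z):
    d=R@M[:3,:3]@np.linalg.inv(K)@np.array([*uv,1.]);c=o["ee_pos"]+R@M[:3,3]
    return np.round(H().T@(c+d*(z-c[2])/d[2]-O),4)
for uv,z in [((239,177),.028),((284,177),.028),((239,213),.028),((283,213),.028),((177,233),.048),((344,233),.048)]: print(uv,w(uv,z))
where();rel(-.08,0,.045,12)
E
```

```text
(239, 177) [-0.0929 -0.0156  0.028 ]
(284, 177) [-0.0928  0.0213  0.028 ]
(239, 213) [-0.0574 -0.0169  0.028 ]
(283, 213) [-0.0573  0.0219  0.028 ]
(177, 233) [-0.0512 -0.0672  0.048 ]
(344, 233) [-0.0509  0.0711  0.048 ]
t 1.5 hold [-0.0927  0.0009  0.1018] tilt 11.82 F [ 0.36 -0.15  0.01] open -0.0001630492637907213 q [ 23.7 -12.9 -22.   71.3  -6.9  35.1]
shift [-0.0008  0.0008  0.0582] rotvec [-0.0031  0.0007 -0.0018]
```

```bash
python3 -m creep '[[0.001,0.001,0.02,0,0,0,0],[0.001,0.002,0.04,0,0,0,0],[0.001,0.003,0.053,0,0,0,0],[0.001,0.003,0.058,0,0,0,0],[0.001,0.003,0.058,0,0,0,0]]' && python3 -c "
from h import *
where();rel(-.078,.002,.034,12)"
```

```text
time: 2.0
ee_pos: [0.4825, 0.1667, 0.0465]
tcp_rot: [168.1, -0.0, 78.1]
wrist_force: [-0.3, -0.2, -0.3]
opening: 0.0001
t 2.0 hold [-0.0777  0.0027  0.0465] tilt 11.91 F [-0.31 -0.15 -0.35] open 0.00012847028065777843 q [ 22.8 -10.  -25.8  64.4  -6.7  34.1]
shift [-0.0007 -0.0029  0.0121] rotvec [-0.0015 -0.0006 -0.0005]
```

```bash
python3 -m creep '[[0,-0.0017,0.008,0,0,0,0],[0,-0.0025,0.012,0,0,0,0],[0,-0.003,0.014,0,0,0,0],[0,-0.0034,0.016,0,0,0,0],[0,-0.0038,0.018,0,0,0,0],[0,-0.0038,0.018,0,0,0,0]]' && python3 -c "
from h import *
where()"
```

```text
time: 2.6
ee_pos: [0.4828, 0.1665, 0.028]
tcp_rot: [168.1, -0.1, 78.1]
wrist_force: [-1.3, -0.1, 1.5]
opening: -0.0003
t 2.6 hold [-0.0774  0.0026  0.028 ] tilt 11.93 F [-1.26 -0.09  1.5 ] open -0.00030739229370427496 q [ 22.8  -9.4 -27.3  62.2  -6.7  34.1]
```

Contact has probably just begun, so I'll press on in small steps.

```bash
python3 -m creep '[[0,-0.0004,0.002,0,0,0,0],[0,-0.0008,0.004,0,0,0,0],[0,-0.0012,0.006,0,0,0,0],[0,-0.0012,0.006,0,0,0,0]]' && python3 - <<'E'
from h import *
import cv2
where()
cv2.imwrite("pics/s2.png",cv2.resize(optics.camera("scene")[:,:,::-1][150:290,100:280],None,fx=4,fy=4))
where()
E
```

```text
time: 3.0
ee_pos: [0.4829, 0.1666, 0.0224]
tcp_rot: [168.1, -0.1, 78.1]
wrist_force: [-6.9, -0.6, 10.8]
opening: 0.0003
t 3.0 hold [-0.0773  0.0027  0.0224] tilt 11.95 F [-6.94 -0.59 10.84] open 0.0002831284194006335 q [ 22.8  -9.2 -27.8  61.5  -6.7  34.1]
t 3.05 hold [-0.0773  0.0027  0.0225] tilt 11.95 F [-6.38  0.26 10.43] open 9.368187199548508e-05 q [ 22.8  -9.2 -27.8  61.5  -6.7  34.1]
```

View pics/s2.png

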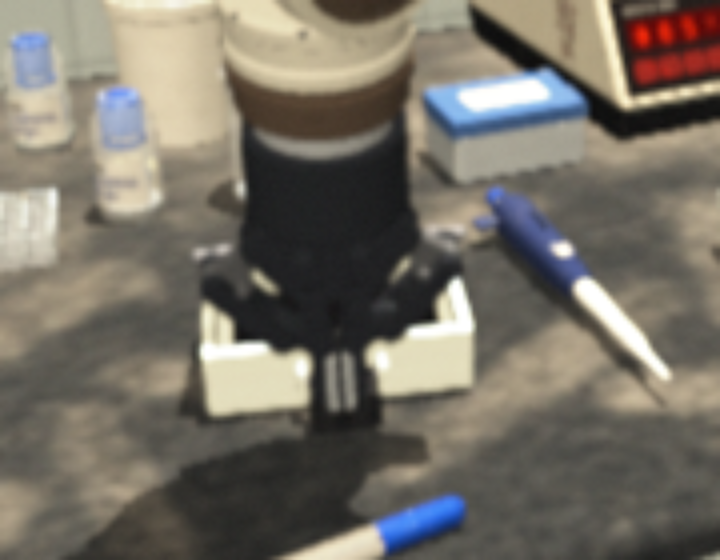

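The lid has sprung open: the wells now show under it. I'll release the tab by lifting straight up and slightly back towards the robot.

```bash
python3 -m creep '[[0,0,-0.004,0,0,0,0],[0,-0.001,-0.01,0,0,0,0],[0,-0.006,-0.02,0,0,0,0],[0,-0.012,-0.03,0,0,0,0],[0,-0.016,-0.045,0,0,0,0],[0,-0.016,-0.06,0,0,0,0],[0,-0.016,-0.06,0,0,0,0]]' && python3 - <<'E'
from h import *
import cv2
where()
cv2.imwrite("pics/w3.png",optics.camera("wrist")[:,:,::-1])
cv2.imwrite("pics/s3.png",cv2.resize(optics.camera("scene")[:,:,::-1][150:290,100:280],None,fx=4,fy=4))
where()
E
```

```text
time: 3.75
ee_pos: [0.4557, 0.1729, 0.0796]
tcp_rot: [167.9, -0.2, 78.1]
wrist_force: [0.4, -0.2, 0.9]
opening: -0.0001
t 3.75 hold [-0.1052  0.0033  0.0796] tilt 12.08 F [ 0.37 -0.18  0.85] open -7.912015810172308e-05 q [ 24.9 -14.1 -25.5  68.8  -7.1  36.2]
t 3.85 hold [-0.1055  0.0027  0.0773] tilt 11.96 F [ 0.44  0.71 -0.99] open 0.0001492055007023549 q [ 24.9 -14.  -25.6  68.7  -7.1  36.2]
```

View pics/s3.png

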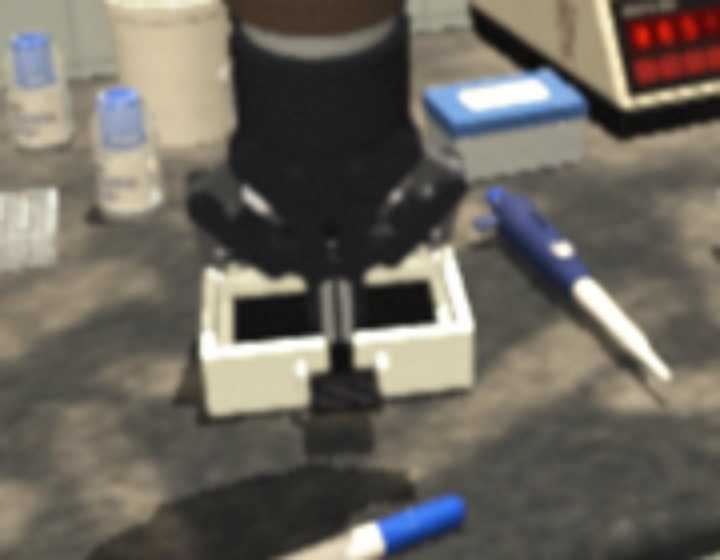

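View pics/w3.png

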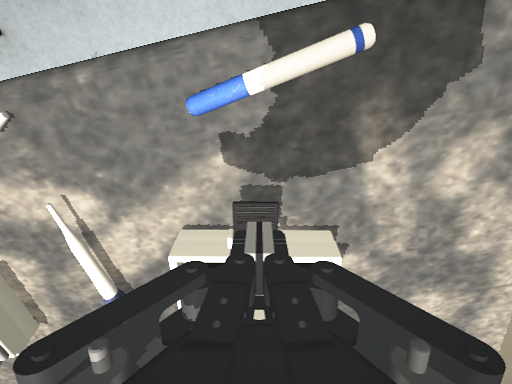

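```bash
python3 -c "
from h import *
rel(-.06,0,.10,0);rel(-.105,0,.10,0)"
```

```text
shift [-0.0026  0.0492 -0.0128] rotvec [ 0.2087 -0.0011 -0.0006]
shift [-0.0026  0.0052 -0.0221] rotvec [ 0.2087 -0.0011 -0.0006]
```

```bash
python3 -m creep '[[-0.001,0.002,-0.01,0.07,0,0,0],[-0.0026,0.005,-0.022,0.15,0,0,0],[-0.0026,0.015,-0.02,0.2087,0,0,0],[-0.0026,0.035,-0.0155,0.2087,0,0,0],[-0.0026,0.049,-0.0128,0.2087,0,0,0],[-0.0026,0.049,-0.0128,0.2087,0,0,0]]' && python3 - <<'E'
from h import *
where();rel(0.05,0,.1,0)
E
```

```text
time: 4.45
ee_pos: [0.4999, 0.1597, 0.0987]
tcp_rot: [-179.9, 0.0, 78.0]
wrist_force: [-0.9, -0.6, 0.6]
opening: -0.0002
t 4.45 hold [-0.0592 -0.0005  0.0987] tilt -0.08 F [-0.95 -0.62  0.57] open -0.00017043769935198998 q [17.7  1.1 -8.6 80.4  0.  29.7]
shift [ 0.0007  0.1092 -0.0015] rotvec [-0.0015  0.0001 -0.002 ]
```

```bash
python3 -m creep '[[0,0.008,0,0,0,0,0],[0,0.016,0,0,0,0,0],[0,0.024,0,0,0,0,0],[0,0.03,0,0,0,0,0],[0,0.036,0,0,0,0,0],[0,0.042,0,0,0,0,0]]' && python3 - <<'E'
from h import *
import cv2
where()
cv2.imwrite("pics/s4.png",cv2.resize(optics.camera("scene")[:,:,::-1][110:290,80:320],None,fx=3,fy=3))
E
```

```text
time: 5.05
ee_pos: [0.5408, 0.1515, 0.0999]
tcp_rot: [-180.0, -0.0, 78.1]
wrist_force: [-1.1, 0.5, -0.3]
opening: -0.0004
t 5.05 hold [-0.0175 -0.0001  0.0999] tilt -0.01 F [-1.08  0.5  -0.26] open -0.00038036879794120304 q [15.6  6.  -3.4 80.6  0.  27.6]
```

View pics/s4.png

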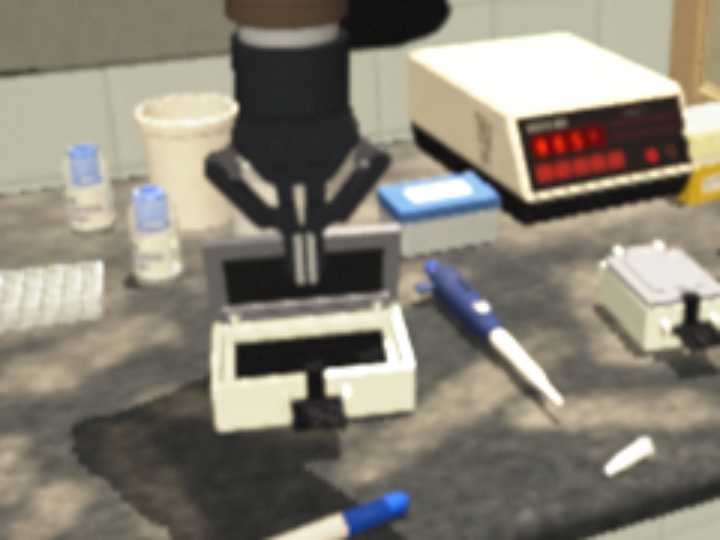

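```bash
python3 -m creep '[[0,0.007,0,0,0,0,0],[0,0.014,0,0,0,0,0],[0,0.021,0,0,0,0,0],[0,0.028,0,0,0,0,0],[0,0.035,0,0,0,0,0],[0,0.042,0,0,0,0,0],[0,0.048,0,0,0,0,0],[0,0.053,0,0,0,0,0]]' && python3 - <<'E'
from h import *
import cv2
where()
cv2.imwrite("pics/s5.png",cv2.resize(optics.camera("scene")[:,:,::-1][110:290,80:320],None,fx=3,fy=3))
E
```

```text
time: 5.9
ee_pos: [0.593, 0.1404, 0.1002]
tcp_rot: [180.0, -0.1, 78.0]
wrist_force: [0.1, -0.4, 0.4]
opening: 0.0001
t 5.9 hold [ 0.0358 -0.0002  0.1002] tilt 0.02 F [ 0.09 -0.37  0.41] open 0.00010941575411853235 q [13.3 12.5  4.  81.5  0.  25.3]
```

View pics/s5.png

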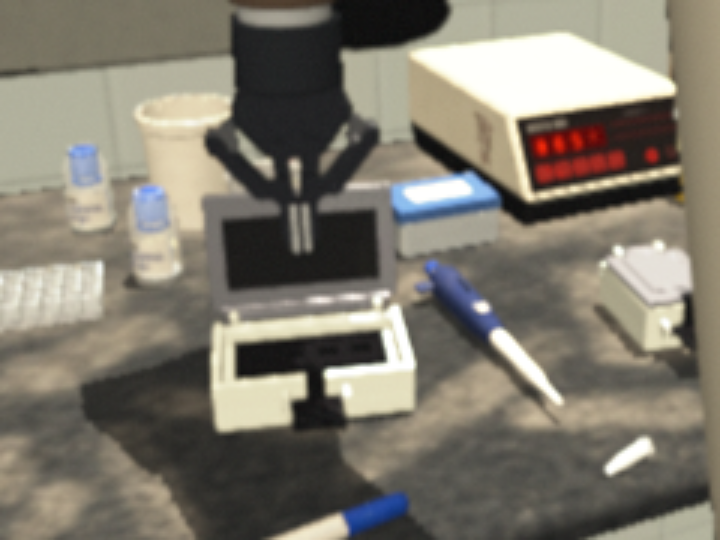

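Nearly upright now. I'll push on slowly towards the stop while watching the force.

```bash
python3 -m creep '[[0,0.003,0,0,0,0,0],[0,0.006,0,0,0,0,0],[0,0.009,0,0,0,0,0],[0,0.011,0,0,0,0,0],[0,0.013,0,0,0,0,0],[0,0.013,0,0,0,0,0]]' && python3 - <<'E'
from h import *
import cv2
where()
cv2.imwrite("pics/s6.png",cv2.resize(optics.camera("scene")[:,:,::-1][110:290,80:320],None,fx=3,fy=3))
E
```

```text
time: 6.55
ee_pos: [0.6047, 0.1379, 0.0997]
tcp_rot: [-179.9, -0.0, 78.1]
wrist_force: [-1.7, 0.0, 0.1]
opening: -0.0002
t 6.55 hold [ 0.0478 -0.0003  0.0997] tilt -0.06 F [-1.7   0.01  0.07] open -0.00022215023140976242 q [12.8 14.   5.8 81.8  0.1 24.8]
```

View pics/s6.png

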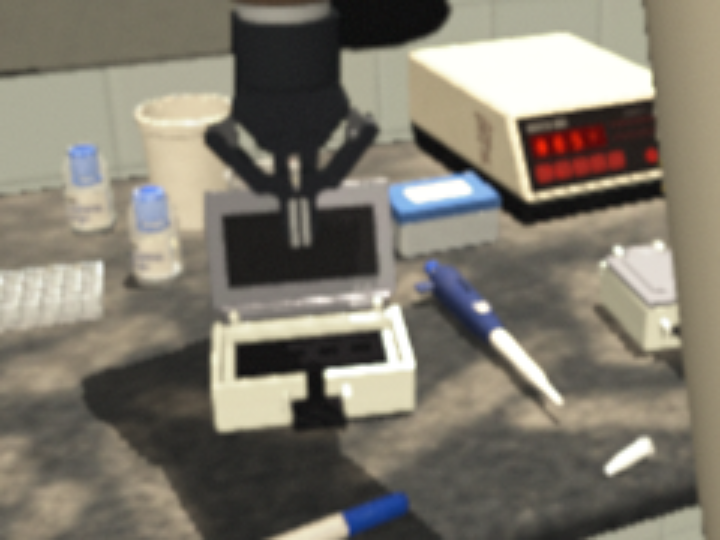

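```bash
python3 -m creep '[[0,0.0015,0,0,0,0,0],[0,0.003,0,0,0,0,0],[0,0.004,0,0,0,0,0],[0,0.004,0,0,0,0,0]]' && python3 -c "
from h import *
where()"
```

```text
time: 7.0
ee_pos: [0.6071, 0.1374, 0.0993]
tcp_rot: [-179.8, -0.0, 78.1]
wrist_force: [-9.4, 1.4, 1.5]
opening: -0.0001
t 7.0 hold [ 0.0502 -0.0003  0.0993] tilt -0.24 F [-9.43  1.42  1.51] open -0.00012046234063198587 q [12.7 14.5  6.3 82.   0.1 24.6]
```

The tip has met the stop at hx = +0.050, where I predicted it, with about 9 N. Now I'll retreat.

```bash
python3 -m creep '[[0,-0.004,0,0,0,0,0],[0,-0.012,0,0,0,0,0],[0,-0.03,-0.01,0,0,0,0],[0,-0.06,-0.03,0,0,0,0],[0,-0.1,-0.06,0,0,0,0],[0,-0.14,-0.08,0,0,0,0],[0.02,-0.18,-0.1,0,0,0,0],[0.05,-0.21,-0.1,0,0,0,0]]' && python3 -m creep '[[0.03,-0.03,0,0,0,0,0],[0.06,-0.06,0,0,0,0,0],[0.09,-0.09,0,0,0,0,0],[0.12,-0.12,0,0,0,0,0],[0.12,-0.12,0,0,0,0,0],[0.12,-0.12,0,0,0,0,0]]' && python3 - <<'E'
from h import *
import cv2
where()
s=optics.camera("scene")[:,:,::-1];t=optics.camera("top")[:,:,::-1]
cv2.imwrite("pics/s7f.png",s);cv2.imwrite("pics/t7f.png",t)
cv2.imwrite("pics/s7.png",cv2.resize(s[110:290,80:320],None,fx=3,fy=3))
cv2.imwrite("pics/t7.png",cv2.resize(t[140:280,145:385],None,fx=3,fy=3))
E
```

```text
time: 7.8
ee_pos: [0.4127, 0.2296, 0.2036]
tcp_rot: [179.8, -0.3, 78.0]
wrist_force: [1.5, 1.2, -0.7]
opening: 0.0002
time: 8.4
ee_pos: [0.3205, 0.3721, 0.2001]
tcp_rot: [180.0, -0.0, 78.2]
wrist_force: [0.2, 0.4, -0.4]
opening: -0.0
t 8.4 hold [-0.2786  0.1703  0.2001] tilt 0.0 F [ 0.18  0.39 -0.38] open -7.342011958757628e-06 q [49.2 -3.7 -2.1 91.5  0.  61.1]
```

View pics/s7.png

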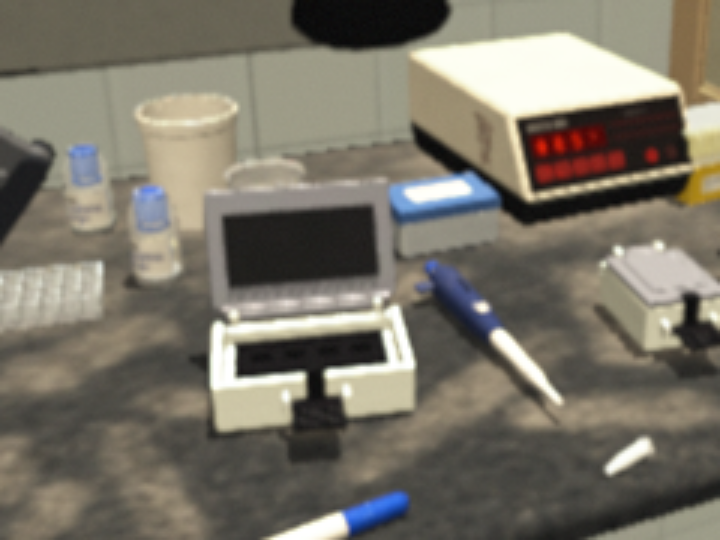

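View pics/t7.png

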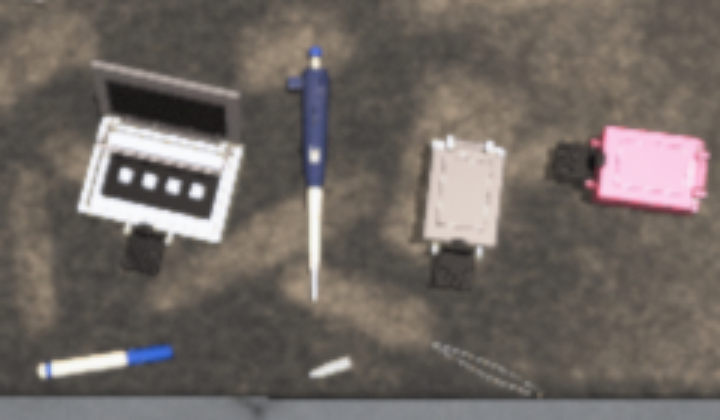

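The lid is back, the tab is up, the other objects look in place, and the narrow holder is shut. I'll check the lid angle and any shift of the holder numerically.

```bash
python3 - <<'E'
from h import *
import cv2
T=lambda x,y:((x+.5)/3-.5+145,(y+.5)/3-.5+140)
S=lambda x,y:((x+.5)/3-.5+80,(y+.5)/3-.5+110)
for a,b in [(T(94,63),S(206,193)),(T(242,94),S(389,180))]:
    P,g=two(a,b);L=H().T@(P-O);print(L.round(4),g.round(4),"angle",np.arctan2(L[2]-.045,-(L[0]-.046)).round(3))
for a in (1.57,1.75,1.9):
    for s in(.07,-.07): 
        X=O+H()@np.array([.046-.096*np.cos(a),s,.045+.096*np.sin(a)]);print(a,proj("top",X).round(1),proj("scene",X).round(1))
print("meas",T(94,63),T(242,94),S(206,193),S(389,180))
for n,m,(r0,r1,c0,c1) in [("scene0","s7f",(232,268,160,200)),("top0","t7f",(215,235,180,206))]:
    A=cv2.imread(f"pics/{n}.png",0)[r0:r1,c0:c1].astype(np.float32);B=cv2.imread(f"pics/{m}.png",0)[r0:r1,c0:c1].astype(np.float32)
    print("shift px",cv2.phaseCorrelate(A,B,cv2.createHanningWindow(A.shape[::-1],cv2.CV_32F)))
A=cv2.imread("pics/top0.png",0);B=cv2.imread("pics/t7f.png",0)
d=(cv2.absdiff(A,B)>25).astype(np.uint8);n,_,st,_=cv2.connectedComponentsWithStats(d);print([s.tolist() for s in st[1:] if s[4]>15])
E
```

```text
[0.0758 0.0664 0.133 ] 0.002 angle 1.897
[ 0.0761 -0.0715  0.1325] 0.0016 angle 1.902
1.57 [171.7 170.2] [145.7 175.6]
1.57 [222.2 181. ] [210.  170.8]
1.75 [173.4 164.3] [145.8 173.4]
1.75 [223.7 175. ] [209.  168.8]
1.9 [175.  159.8] [146.1 172.7]
1.9 [225.  170.4] [208.2 168.2]
meas (176.0, 160.66666666666666) (225.33333333333331, 171.0) (148.33333333333331, 174.0) (209.33333333333334, 169.66666666666666)
shift px ((0.04887886067843539, -0.0113200124219901), 0.9197530690166685)
shift px ((0.4547250858494003, -0.08173591255992818), 0.9799827833970388)
[[175, 160, 50, 14, 152], [171, 167, 55, 54, 1781], [0, 252, 140, 132, 10150], [198, 359, 21, 13, 95], [220, 358, 20, 14, 169], [241, 359, 15, 6, 28], [228, 370, 28, 14, 231], [228, 380, 12, 4, 36]]
```

```bash
python3 -c "
from workcell import bot
print(bot.job_done())"
```

```text
the job is handed in; nothing more can be done
None
```

The wide holder is open. I pressed its tab with the shut fingertips until the lid sprang up and lifted off so the tab came back. Then I pushed the lid back to its stop and moved the arm clear. The job was handed in at about 8.5 s of the 45 s allowed.

**Last checks:**
- **Lid:** two-view measurement puts it at about 1.90 rad, which is its stop.
- **Tab:** it is back at rest in the pictures.
- **Narrow holder and other items:** the narrow holder is shut. The overhead before/after difference shows changes only at the lid and where the arm moved.
- **Holder position:** the two views disagree slightly. The scene view shows 0.05 px of movement at the tab and the overhead view 0.45 px, about 1 mm. I put the overhead figure down to changed lighting from the opened lid, but I did not check it further.
- **Forces:** the highest readings were about 13 N during the press and about 9.5 N at the lid stop. The press was above the 5.5 N quoted for the tab's stop and included about 7 N sideways, probably the hook touching the finger.

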